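# Slide the hanger block round the bend of the hanging rail

## Task

Thread the drilled red hanger block onto the free end of the bent steel rail, slide it gently round the bend without forcing it where it binds, and on along the far leg until it rests against the brass stop; then let go of it. The rail was bent by hand, so feel your way along it, and leave everything else on the worktop as it stands.

Things in the scene. Friction and masses are not known exactly. Their poses are not given: they have to be found in the camera images.
- hanger: Red-painted wooden block, 20 (x) by 30 (y) by 64 mm high (z), top 8 mm slightly narrower, 0.09 kg, upright on the worktop. Origin: centre of its underside. Near its foot a brass peg sticks out 16 mm either side along y, 12 mm up, 10 mm thick at the ball end. Same from either side. Grip across the 30 mm width, above the pegs; the fingers may reach below the hole.
- hanger_hole (a point): Centre of the block's hole, 36 mm above its underside; axes as the block's. The hole is round, 13 mm wide, lightly countersunk, and runs right through along x (10 mm from here to either mouth).
- rail: Fixed hanging rail: dark round foot 116 mm wide, 14 high; steel post at its centre 14 mm thick, 139 high; level steel rod 10 mm thick, axis 130 mm up. Origin: foot's underside centre, z up. From the post the far leg runs about 145 mm along +y, then bends left (seen from above) about 90 deg at about 50 mm radius, then the free arm runs about 70 mm, about along -x, to the open end.
- rail_tip (a point): Open end of the free arm, on the rod's axis; x points from the open end along the free arm towards the bend, z up. The arm is straight for about 70 mm; its last 9 mm are thinner (7 mm) and round-ended.
- rail_stop (a point): Centre of the face of the brass stop (collar 20 mm wide, 14 long) on the rod's axis, 30 mm from the post's axis; axes as the rail's: the leg runs along y, the block arrives moving towards -y and touches with its hole centre 10 mm from here. Hand-bent rod: the far leg has kinks of up to 0.2 rad either way 35 and 75 mm past the stop, the bend is 90 deg give or take 0.1; not measured.
- mug_1: Yellow mug with a diamond pattern, 92 mm across, 95 mm high; bystander, leave alone. Origin at the centre of its underside.
- kitchen_timer: Cream wind-up kitchen timer, 76x62x62 mm; bystander, leave alone. Origin under its centre.
- ramekin: White ramekin, 67 mm across, 40 mm high; bystander, leave alone. Origin at the centre of its underside.
- spice_jar_5: Spice jar with a dark cap, 41 mm across, 105 mm high, near the right rear; bystander, leave alone. Origin at the centre of its underside.

How it is judged:
On the way:
1. the block is threaded on the free arm (x of hanger_hole in the frame of rail_tip between 0.012 and 0.07 m and y of hanger_hole in the frame of rail_tip between -0.006 and 0.006 m and z of hanger_hole in the frame of rail_tip between -0.006 and 0.006 m), for 0.05 s.
At the end, for the whole second after the job is handed in: The block hangs on the far leg against the brass stop: the centre of its hole within 13.5 mm of the stop's face centre (10 mm when touching, so a gap of at most about 3 mm), its hole within 0.3 rad of the leg's direction, released and at rest (distance between hanger_hole and rail_stop below 0.0135 m and angle between the x axis of hanger_hole and the y axis of rail_stop, either way round below 0.3 rad and contact force between hanger and the fingers below 0.1 N and linear speed of hanger below 0.02 m/s).
It fails at once if the block is forced on the rail: more than 15 N between block and rail (contact force between hanger and rail above 15 N).
It fails at once if the robot knocks the rail: more than 15 N between arm or fingers and rail (contact force between any of the fingers, the arm and rail above 15 N).
It fails at once if a bystander is moved by more than 20 mm (distance of any of mug_1, kitchen_timer, ramekin, spice_jar_5 from where it was at the start of the episode above 0.02 m).
It also fails if it takes over 72 s, if anything falls off the work surface, if the arm or the gripper's body presses on something with over 40 N, if the wrist force passes 120 N, or if a joint passes its speed limit or range.

## Robot

A 7-joint arm with a two-finger parallel gripper is mounted at the origin on a cart in front of the work surface, level with it; the furniture and walls round the work are solid. World frame = base frame: x ahead of the robot, y to its left, z up, the work surface at z = 0. Lengths are in m, angles in rad, forces in N, time in s.
With the tool pointing down it reaches from about 0.4 to 0.85 m from the base axis. Payload 10.4 kg.
Tool frame: the origin (TCP) lies between the finger pads; the fingertips stand ahead of it and the grasp point (between the pads) lies 11 mm behind it (bot.finger_overhang is the z of the fingertips in the tool frame, in m); z points along the fingers, y is the line along which they close (so a half turn about z gives the same grasp; the last joint's range is limited). The gripper opens to 87 mm and grips with 3 to 60 N. Pads are 19 mm wide; open, the fingers measure 117 mm over their backs; the gripper's body (75 mm by 190 mm) begins 51 mm behind the grasp point.
Start: joints at [-1.152, 0.332, -0.065, 1.46, 0.022, 1.35, -0.088], TCP at [0.267, 0.565, 0.231] pointing down, gripper open.
Joint ranges: [-2.6, 2.6], [-0.5, 2.12], [-1.47, 1.34], [0.16, 2.42], [-1.27, 4.41], [0.06, 2.06], [-2.6, 2.6]. Speed limits (rad/s): [2.22, 2.22, 2.79, 2.79, 3.14, 3.14, 3.14].

## Interface

Orientations are given as a 3x3 rotation matrix whose columns are the frame's x, y, z axes.
In Python, from rig import telemetry, vision, order, bot gives the robot as it stands.
- The arm moves only by the tool send_rows, never from a script. Its argument "targets" is one flat list of numbers, 5 for each row, row after row: the shift along the tool's x, y, z in mm, then the turn about the tool's z in rad, then the closure, from 0 (fully open) to 1 (shut). A call has 1 to 8 rows; each row shifts and turns the commanded pose from where the row before left it, along the tool's axes as they then stand; what a row does not reach is not made up. A row lasts 1/12 s, in which the tool goes at most 41.7 mm and 7.16 degrees, less where a joint would pass 70% of its speed; a pose out of reach is approached as far as the arm can. A call is refused whole if a number of a shift passes 41.7 or a number of a turn 0.125, either way. A call with a gripper value outside its range is refused whole. The fingers move at their own pace and stop on an object; the grip force is fixed at half the most. Time passes only in rows, so rows that do not move let the fingers close. It gives the time, the measured TCP pose, the force, the opening and the grip force at its end, in the units of the state.
- telemetry.state(): the state, without advancing time (a new reading comes with each control period).
- vision.get_image(name): name is "side" or "top"; returns a dict with "pixels" (384x512x3 uint8, red, green, blue), "fovy" (degrees; the focal length in pixels is half the picture's height over the tangent of half this angle, whatever the lens; pixels are square), "cx", "cy" (the principal point, pixels), "k1" (the pictures are not rectified: a ray, as slopes to the right and down, at radius r is drawn at 1 + k1 r^2 times it, then the intrinsics apply), "R" (3x3) and "t" (3): a world point X has camera coordinates R X + t. Camera axes: x right, y down, z forward; pixel columns grow to the right and rows downward; lengths in m; the calibration is good to about 2 mm. A picture is of the moment at which its call begins. There is no depth.
- order.hand_in(): hands the job in; it is judged then, once.
The state is a dict: "time_s": time; "joint_pos": joint angles; "qd": joint speeds; "tau": joint torques, N m; "tcp_pos": TCP position; "tcp_rot": TCP orientation; "contact_force": force on the tool from outside, world axes, zero at the start; "moment": the same for the moment, N m; "opening": opening from 0.0 (shut) to 1.0 (fully open); "grip_force": force on a finger pad.
Only numpy, scipy, OpenCV 4.12 (cv2) and the standard library are available. Lean on these libraries where they do the work, as an engineer would, in place of code of your own. Each camera call takes 0.05 s, during which the arm holds its last target. There are 200 camera calls.

## Working session

There is one attempt and no reset: what is moved stays moved. The work goes in short steps, Python scripts to look and compute and a tool call to move; the robot and the scene stay as the last step left them, time stands still between calls to the robot, and variables do not carry over. Pictures are saved under pics/ and viewed, at most 10 in all, crops included, and the job is handed in when it is done.

Besides the shell and the picture viewer there is one more tool, called as a command line: name --argument value ..., lists and objects as JSON in quotes. send_rows: Moves the arm, as the interface text tells. Its arguments: {"type":"object","properties":{"targets":{"type":"array","items":{"type":"number"}}},"required":["targets"]}

```bash
mkdir -p pics; ls; python3 - <<'E'
from rig import telemetry, vision, bot
import cv2, pickle
s=telemetry.state(); print(s, bot.finger_overhang)
d={}
for n in("side","top"):
    im=vision.get_image(n); d[n]=im
    cv2.imwrite(f"pics/{n}0.png",im["pixels"][:,:,::-1]); print(n,{k:v for k,v in im.items() if k!="pixels"})
pickle.dump(d,open("im0.pkl","wb"))
E
```

```text
pics
{'time_s': 0.0, 'joint_pos': array([-1.15161937,  0.33288073, -0.06470572,  1.46096033,  0.02167391,
        1.3499042 , -0.08850339]), 'qd': array([-1.16558358e-03, -1.73197234e-03,  5.73527366e-04,  6.53631746e-04,
       -1.36565730e-05, -7.76274608e-04,  1.44947957e-03]), 'tau': array([-2.36991327e-04, -6.23275924e+01,  2.42501922e-02, -3.89884686e+01,
       -6.13711984e-02,  3.99685535e-02,  1.49055531e-04]), 'tcp_pos': array([0.26707669, 0.56463583, 0.22973937]), 'tcp_rot': array([[-9.04010345e-01,  4.27510295e-01, -4.94420149e-04],
       [ 4.27510558e-01,  9.04009318e-01, -1.36919740e-03],
       [-1.38385562e-04, -1.44913845e-03, -9.99998940e-01]]), 'contact_force': array([0.58354855, 0.41282142, 0.6747375 ]), 'moment': array([ 0.03614788,  0.00019127, -0.00582449]), 'grip_force': 0.0, 'opening': 0.9995839474673722} 0.008
side {'fovy': 53.782729671684734, 'cx': 255.0590310744242, 'cy': 190.5774493331471, 'k1': -0.009567768423915634, 'R': array([[ 0.33515714, -0.94216045, -0.00184017],
       [-0.61187255, -0.21617695, -0.76084132],
       [ 0.71643679,  0.25612735, -0.64893536]]), 't': array([-0.10726468,  0.43767531,  1.08735166])}
top {'fovy': 56.88238458319258, 'cx': 254.83753532848817, 'cy': 189.71831164268812, 'k1': -0.043931930784008325, 'R': array([[ 0.02715292, -0.99957618,  0.01049694],
       [-0.99838482, -0.0276418 , -0.04963549],
       [ 0.04990461, -0.00913223, -0.99871224]]), 't': array([0.04203095, 0.55243868, 1.18145799])}
```

View pics/side0.png

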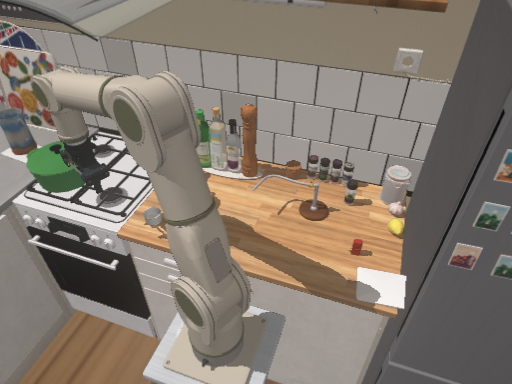

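View pics/top0.png

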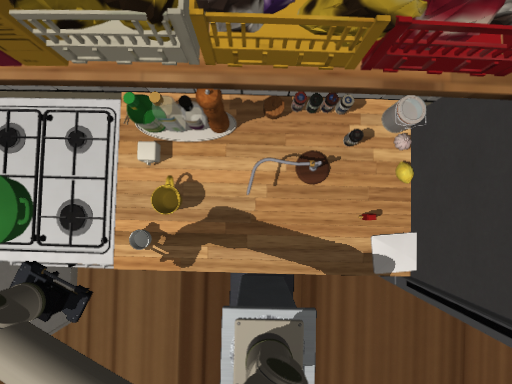

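The side view shows the rail with its foot near (313,210), the free end near (254,188) and the red block near (357,247). The top view shows the foot at (313,167), the bend near (258,162), the tip near (250,193) and the block at (369,216). Next I'll zoom in and measure.

```bash
cat > h.py <<'E'
import numpy as np, cv2
def K(im):
    f=im["pixels"].shape[0]/2/np.tan(np.radians(im["fovy"]/2)); return f,im["cx"],im["cy"]
def ray(im,u,v):
    f,cx,cy=K(im); p=np.array([(u-cx)/f,(v-cy)/f]); q=p.copy()
    for _ in range(10): q=p/(1+im["k1"]*(q@q))
    d=im["R"].T@np.array([q[0],q[1],1]); return -im["R"].T@im["t"],d
def at_z(im,u,v,z):
    c,d=ray(im,u,v); return c+d*(z-c[2])/d[2]
def proj(im,X):
    f,cx,cy=K(im); c=im["R"]@np.asarray(X)+im["t"]; q=c[:2]/c[2]; q=q*(1+im["k1"]*(q@q)); return np.array([cx+f*q[0],cy+f*q[1]])
def tri(a,pa,b,pb):
    c1,d1=ray(a,*pa); c2,d2=ray(b,*pb); A=np.stack([d1,-d2],1); s=np.linalg.lstsq(A,c2-c1,rcond=None)[0]
    p,q=c1+s[0]*d1,c2+s[1]*d2; return (p+q)/2,np.linalg.norm(p-q)
E
python3 - <<'E'
import pickle,cv2,numpy as np
from h import *
d=pickle.load(open("im0.pkl","rb"))
t=d["top"]["pixels"][:,:,::-1]; s=d["side"]["pixels"][:,:,::-1]
up=lambda a,k:cv2.resize(a,None,fx=k,fy=k,interpolation=cv2.INTER_CUBIC)
A=up(t[140:230,240:390],5)   #750x450
cv2.imwrite("pics/t1.png",A)
B=up(s[165:265,245:375],6); cv2.imwrite("pics/s1.png",B)
for n in d:
    p=d[n]["pixels"]; hsv=cv2.cvtColor(p,cv2.COLOR_RGB2HSV)
    m=((hsv[:,:,0]<6)|(hsv[:,:,0]>174))&(hsv[:,:,1]>170)&(hsv[:,:,2]>70)
    m[:140]=0; m[:, :340]=0; m[:,400:]=0; m[280:]=0
    k,l,st,c=cv2.connectedComponentsWithStats(m.astype(np.uint8)); print(n,st[1:],c[1:])
im=d["top"]; print("foot",at_z(im,313,167,0.014),"tip",at_z(im,250,193,.13),"blk",at_z(im,369,216,.05))
E
```

```text
side [[354 239   8   5  25]
 [357 249   1   1   1]] [[357.6  241.16]
 [357.   249.  ]]
top [[362 214  14   6  75]] [[368.81333333 216.58666667]]
foot [ 0.63361228 -0.13789393  0.014     ] tip [0.53486505 0.07265596 0.13      ] blk [ 0.47327631 -0.31949682  0.05      ]
```

View pics/t1.png

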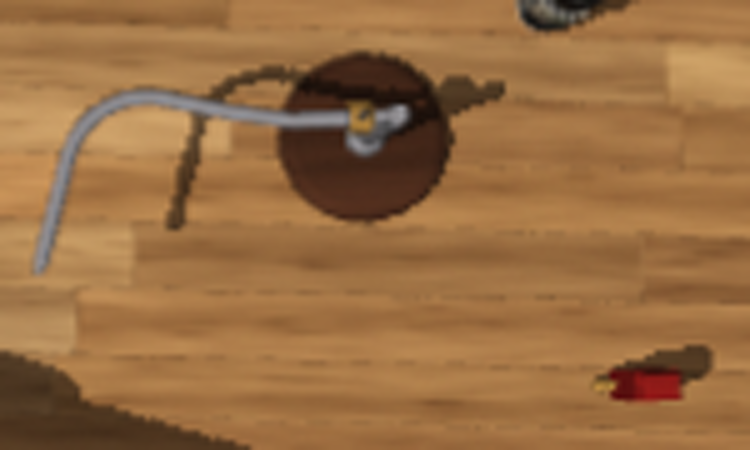

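View pics/s1.png

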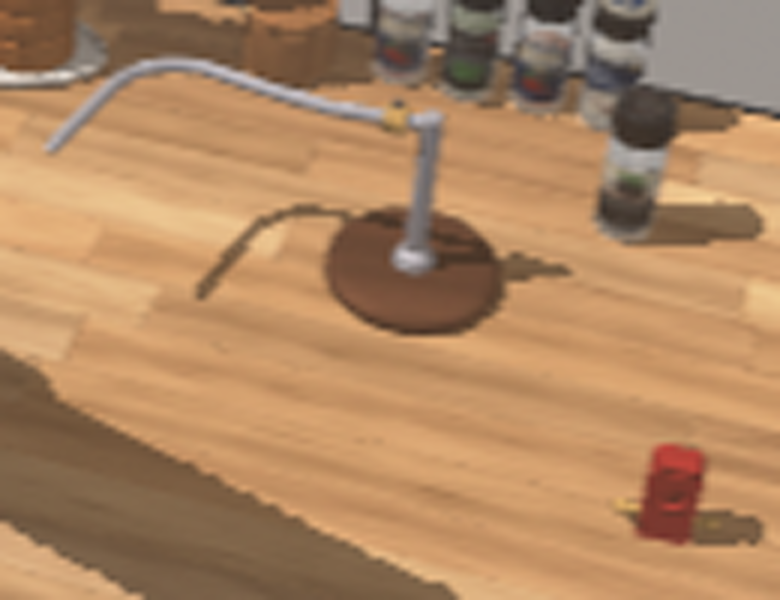

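The top crop shows the rod clearly. The tip is at crop (39,270), the bend apex near (140,97), a kink near (210,108), the brass stop at (362,118) and the post top near (400,113). The block spans crop (610–683, 368–400) with its peg at (600,385). In the side crop the hole faces −x at (675,493). Next I'll fit the rod's centreline and the block's pose.

```bash
python3 - <<'E'
import pickle,cv2,numpy as np
from scipy.optimize import minimize
from h import *
np.set_printoptions(precision=4,suppress=True)
d=pickle.load(open("im0.pkl","rb")); T=d["top"];S=d["side"]
px=lambda u,v,k,x0,y0:(x0+(u+.5)/k-.5,y0+(v+.5)/k-.5)
# rod pixels: low saturation, bright
hsv=cv2.cvtColor(T["pixels"],cv2.COLOR_RGB2HSV).astype(float)
w=np.clip((110-hsv[:,:,1])/60,0,1)*(hsv[:,:,2]>90)
w[:155]=0;w[200:]=0;w[:,:244]=0;w[:,322:]=0
def cen(w,rows,cols,axis):
    out=[]
    if axis==0:
        for r in rows:
            x=np.arange(*cols); ww=w[r,cols[0]:cols[1]]
            if ww.sum()>.5: out.append(at_z(T,(ww@x)/ww.sum(),r,.13)[:2])
    else:
        for c in cols:
            y=np.arange(*rows); ww=w[rows[0]:rows[1],c]
            if ww.sum()>.5: out.append(at_z(T,c,(ww@y)/ww.sum(),.13)[:2])
    return np.array(out)
arm=cen(w,range(168,196),(244,262),0); print("arm\n",arm)
leg=cen(w,(155,172),range(262,314,2),1); print("leg\n",leg)
print("camT",-T["R"].T@T["t"])
for z in(.13,.139): print(at_z(T,*px(400,113,5,240,140),z))
print("stop left",at_z(T,*px(349,118,5,240,140),.13),"foot c",at_z(T,*px(365,136,5,240,140),.014))
print("tip top",at_z(T,*px(38,273,5,240,140),.13))
print("tip tri",tri(T,px(38,272,5,240,140),S,px(49,151,6,245,165)))
print("stop tri",tri(T,px(362,118,5,240,140),S,px(397,117,6,245,165)))
# block
def mask(im):
    p=im["pixels"].astype(float); return np.clip((p[:,:,0]-2.0*np.maximum(p[:,:,1],p[:,:,2]))/40,0,1)
def hull(im,q):
    x,y,a=q; c,s=np.cos(a),np.sin(a); P=[]
    for hx,hy,z in[(10,15,0),(10,15,56),(8.5,13.5,64)]:
        for i in(-1,1):
            for j in(-1,1):
                X,Y=i*hx/1e3,j*hy/1e3; P.append(proj(im,[x+c*X-s*Y,y+s*X+c*Y,z/1e3]))
    return cv2.convexHull(np.array(P,np.float32))
roi={"top":(360,208,24,18),"side":(345,230,28,32)}
M={}
for n in roi:
    x0,y0,W,H=roi[n]; M[n]=mask(d[n])[y0:y0+H,x0:x0+W]; print(n,M[n].sum())
def cost(q,names=("top","side")):
    e=0
    for n in names:
        x0,y0,W,H=roi[n]; k=8
        c=((hull(d[n],q)-[x0,y0]+.5)*k*16).astype(np.int32)
        m=np.zeros((H*k,W*k),np.uint8); cv2.fillPoly(m,[c],255,shift=4)
        m=cv2.resize(m,(W,H),interpolation=cv2.INTER_AREA)/255.; e+=((m-M[n])**2).sum()
    return e
for nm in(("top",),("side",),("top","side")):
    b=min((minimize(cost,[.473,-.305,a],args=(nm,),method="Nelder-Mead",options=dict(initial_simplex=[[.473,-.305,a],[.483,-.305,a],[.473,-.295,a],[.473,-.305,a+.1]])) for a in(-.3,-.1,.1,.3)),key=lambda r:r.fun); print(nm,b.x,b.fun)
E
```

```text
arm
 [[0.6115 0.0618]
 [0.6084 0.0631]
 [0.6053 0.0644]
 [0.6022 0.0654]
 [0.5992 0.0655]
 [0.5961 0.067 ]
 [0.593  0.0678]
 [0.5899 0.0681]
 [0.5869 0.0682]
 [0.5838 0.0696]
 [0.5807 0.0704]
 [0.5776 0.0708]
 [0.5745 0.0711]
 [0.5715 0.0726]
 [0.5684 0.0734]
 [0.5653 0.0735]
 [0.5623 0.0741]
 [0.5592 0.0752]
 [0.5561 0.0759]
 [0.553  0.0766]
 [0.55   0.0769]
 [0.5469 0.0779]
 [0.5438 0.0789]
 [0.5408 0.079 ]
 [0.5377 0.079 ]
 [0.5347 0.0804]
 [0.5316 0.0807]]
leg
 [[ 0.6351  0.0388]
 [ 0.6382  0.0327]
 [ 0.64    0.0267]
 [ 0.6404  0.0205]
 [ 0.6405  0.0144]
 [ 0.6405  0.0083]
 [ 0.639   0.0022]
 [ 0.6379 -0.004 ]
 [ 0.6372 -0.0101]
 [ 0.6353 -0.0163]
 [ 0.6349 -0.0224]
 [ 0.634  -0.0286]
 [ 0.6327 -0.0347]
 [ 0.6327 -0.0409]
 [ 0.6314 -0.047 ]
 [ 0.6302 -0.0532]
 [ 0.6304 -0.0593]
 [ 0.6292 -0.0655]
 [ 0.6292 -0.0716]
 [ 0.6294 -0.0778]
 [ 0.6311 -0.0839]
 [ 0.6313 -0.09  ]
 [ 0.6315 -0.0961]
 [ 0.6316 -0.1023]
 [ 0.617  -0.1087]
 [ 0.6139 -0.1149]]
camT [0.4914 0.0681 1.2069]
[ 0.6352 -0.1379  0.13  ]
[ 0.634  -0.1362  0.139 ]
stop left [ 0.6312 -0.1066  0.13  ] foot c [ 0.6343 -0.1365  0.014 ]
tip top [0.531  0.0811 0.13  ]
tip tri (array([0.5311, 0.0824, 0.1287]), np.float64(0.002849369710559675))
stop tri (array([ 0.6307, -0.1132,  0.1325]), np.float64(0.001982514748987096))
top 78.6
side 49.825
('top',) [ 0.4717 -0.3236 -0.0052] 6.507540369088812
('side',) [ 0.4717 -0.3216 -0.0465] 75.57745987120339
('top', 'side') [ 0.4718 -0.3229 -0.0262] 83.85022515378701
```

send_rows --targets '[0,0,0,-0.1,0,-20,-20,0,-0.1,0,-20,-30,0,-0.1,0,-20,-35,0,-0.1,0,-10,-38,0,0,0,-10,-40,0,0,0,-10,-40,0,0,0,-5,-40,0,0,0]'

```text
time_s: 0.77
tcp_pos: [0.3353, 0.3064, 0.2301]
tcp_rot: [[-0.999, 0.043, -0.0], [0.043, 0.999, -0.0], [0.0, -0.0, -1.0]]
contact_force: [0.9, 0.3, 0.6]
opening: 1.004
grip_force: 0.0
```

The measurements agree with the sizes given:
- **Block:** (0.472, −0.323), yaw about 0.
- **Tip:** (0.531, 0.081).
- **Free arm:** heading −12.5°.
- **Stop face:** (0.6315, −0.107), 30 mm from the post at y = −0.137.

Next I'll move to above the block.

send_rows --targets '[-14,-38,0,-0.043,0,-14,-38,0,0,0,-14,-38,0,0,0,-14,-38,0,0,0,-14,-38,0,0,0,-14,-38,0,0,0,-14,-38,0,0,0,-14,-38,0,0,0]'

```text
time_s: 1.43
tcp_pos: [0.4456, 0.0022, 0.2305]
tcp_rot: [[-1.0, -0.001, 0.0], [-0.001, 1.0, 0.0], [-0.0, 0.0, -1.0]]
contact_force: [0.7, 0.7, -0.1]
opening: 1.001
grip_force: 0.0
```

send_rows --targets '[-4,-38,0,0,0,-4,-38,5,0,0,-4,-38,10,0,0,-4,-38,15,0,0,-4,-38,15,0,0,-4,-38,15,0,0,-1,-38,15,0,0,0,-38,15,0,0]'

```text
time_s: 2.1
tcp_pos: [0.4709, -0.3012, 0.1396]
tcp_rot: [[-1.0, -0.002, 0.0], [-0.002, 1.0, -0.0], [-0.0, -0.0, -1.0]]
contact_force: [1.2, 0.4, 0.3]
opening: 0.999
grip_force: 0.0
```

send_rows --targets '[0,-15,15,0,0,0,0,15,0,0,0,0,0,0,0,0,0,0,0,0]'

```text
time_s: 2.43
tcp_pos: [0.4704, -0.3141, 0.1099]
tcp_rot: [[-1.0, -0.001, -0.002], [-0.001, 1.0, 0.001], [0.002, 0.001, -1.0]]
contact_force: [-0.3, 0.7, 0.6]
opening: 1.0
grip_force: 0.0
```

```bash
python3 - <<'E'
from rig import telemetry, vision
import cv2,numpy as np
print(telemetry.state()["tcp_pos"])
up=lambda a,k:cv2.resize(a,None,fx=k,fy=k,interpolation=cv2.INTER_CUBIC)
t=vision.get_image("side")["pixels"][:,:,::-1]
cv2.imwrite("pics/a2.png",up(t[175:265,305:415],7))
E
```

```text
[ 0.47040443 -0.31414794  0.10991744]
```

View pics/a2.png

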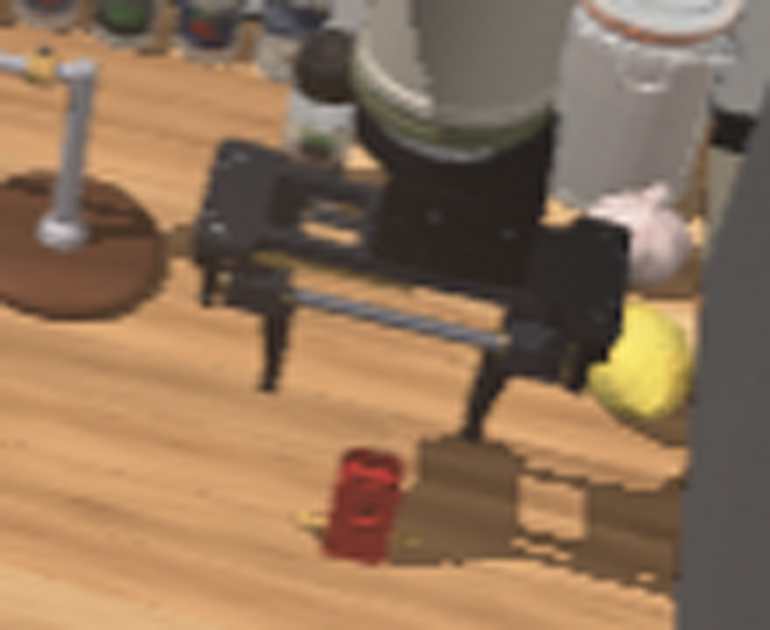

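The block sits upright between the open fingers, with its hole facing −x near crop (365,510). I'll descend and grip.

send_rows --targets '[-1.5,-9,10,0,0,0,0,25,0,0,0,0,25,0,0,0,0,16,0,0,0,0,5,0,0,0,0,0,0,0.5,0,0,0,0,1,0,0,0,0,1]'

```text
time_s: 3.15
tcp_pos: [0.4735, -0.3239, 0.0312]
tcp_rot: [[-1.0, -0.002, 0.002], [-0.002, 1.0, -0.001], [-0.002, -0.001, -1.0]]
contact_force: [-0.2, -0.3, 0.5]
opening: 0.857
grip_force: 0.0
```

send_rows --targets '[0,0,0,0,1,0,0,0,0,1,0,0,0,0,1,0,0,0,0,1,0,0,0,0,1,0,0,0,0,1]'

```text
time_s: 3.65
tcp_pos: [0.4724, -0.3236, 0.0295]
tcp_rot: [[-1.0, -0.001, 0.0], [-0.001, 1.0, 0.0], [-0.0, 0.0, -1.0]]
contact_force: [-0.1, -1.1, -0.2]
opening: 0.404
grip_force: 0.0
```

send_rows --targets '[0,0,0,0,1,0,0,0,0,1,0,0,0,0,1,0,0,0,0,1,0,0,-4,0,1,0,0,-20,0,1,0,0,-30,0,1,0,0,-30,0,1]'

```text
time_s: 4.32
tcp_pos: [0.4716, -0.3235, 0.1141]
tcp_rot: [[-1.0, -0.001, -0.002], [-0.001, 1.0, 0.0], [0.002, 0.0, -1.0]]
contact_force: [0.0, 0.3, 0.2]
opening: 0.346
grip_force: 29.7
```

send_rows --targets '[0,10,-10,0,1,0,25,0,0,1,0,35,0,0,1,0,35,0,0,1,0,35,0,0,1,0,35,0,0,1,0,35,0,0,1,0,35,0,0,1]'

```text
time_s: 4.98
tcp_pos: [0.4718, -0.0771, 0.1239]
tcp_rot: [[-1.0, -0.001, 0.001], [-0.001, 1.0, 0.0], [-0.001, 0.0, -1.0]]
contact_force: [-0.2, 0.5, -1.4]
opening: 0.346
grip_force: 29.7
```

send_rows --targets '[0,35,0,0.05,1,0,35,0,0.05,1,0,35,0,0.05,1,0,30,0,0.05,1,0,20,0,0.015,1,0,10,0,0,1,0,0,0,0,1,0,0,0,0,1]'

```text
time_s: 5.65
tcp_pos: [0.4877, 0.0841, 0.1235]
tcp_rot: [[-0.977, 0.212, -0.0], [0.212, 0.977, -0.001], [0.0, -0.001, -1.0]]
contact_force: [0.3, -0.8, -1.0]
opening: 0.349
grip_force: 29.7
```

```bash
python3 - <<'E'
from rig import telemetry, vision
import cv2,numpy as np,pickle
d={n:vision.get_image(n) for n in("side","top")}; pickle.dump(d,open("im1.pkl","wb"))
up=lambda a,k:cv2.resize(a,None,fx=k,fy=k,interpolation=cv2.INTER_CUBIC)
A=up(d["side"]["pixels"][165:235,215:285,::-1],8); B=up(d["top"]["pixels"][170:240,230:260,::-1],8)
cv2.imwrite("pics/b1.png",np.hstack([A,B]))
E
```

```text
(no output)
```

View pics/b1.png

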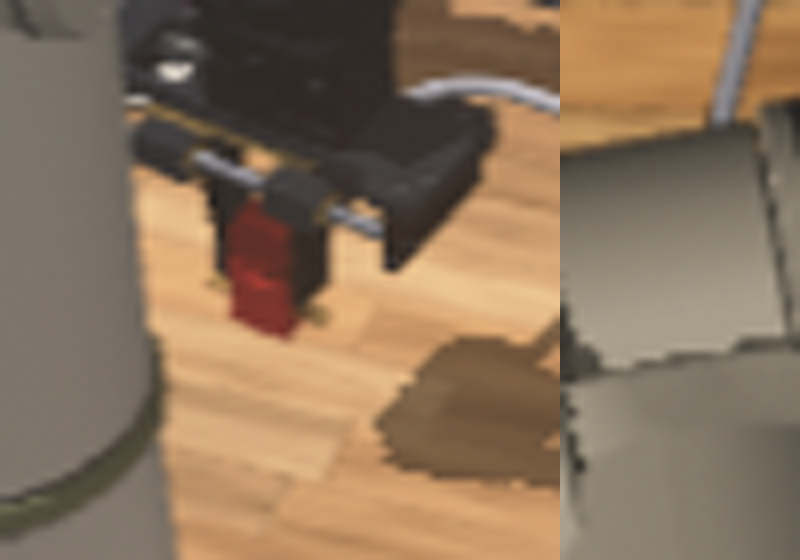

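The arm hides both views here, though the block hangs straight in the grip with its hole near side crop (262,275). The gripped position agrees with the top-camera fit to within 1 mm, so I'll align by kinematics and then feel for the rail.

send_rows --targets '[0,6.3,0,0,1,-8,0,0,0,1,-10,0,0,0,1,-8,0,0,0,1,-3,0,0,0,1,0,0,0,0,1,0,0,0,0,1]'

```text
time_s: 6.33
tcp_pos: [0.5175, 0.0848, 0.1233]
tcp_rot: [[-0.977, 0.213, -0.0], [0.213, 0.977, -0.0], [0.0, -0.001, -1.0]]
contact_force: [-0.4, 0.5, -0.4]
opening: 0.344
grip_force: 29.7
```

send_rows --targets '[-1.5,0,0,0,1,-1.5,0,0,0,1,-1.5,0,0,0,1,-1.5,0,0,0,1,-1,0,0,0,1,0,0,0,0,1]'

```text
time_s: 6.83
tcp_pos: [0.5245, 0.0837, 0.1236]
tcp_rot: [[-0.977, 0.212, 0.0], [0.212, 0.977, 0.0], [-0.0, 0.0, -1.0]]
contact_force: [-0.6, -0.0, -1.1]
opening: 0.345
grip_force: 29.7
```

send_rows --targets '[-1.5,-0.8,0,0,1,-1.5,0,0,0,1,-1.5,0,0,0,1,-1.5,0,0,0,1,0,0,0,0,1]'

```text
time_s: 7.25
tcp_pos: [0.5303, 0.0816, 0.1236]
tcp_rot: [[-0.977, 0.212, 0.0], [0.212, 0.977, -0.0], [-0.0, 0.0, -1.0]]
contact_force: [-0.0, -0.3, -0.4]
opening: 0.343
grip_force: 29.7
```

send_rows --targets '[-1.5,0,0,0,1,-1.5,0,0,0,1,-1,0,0,0,1,0,0,0,0,1]'

```text
time_s: 7.58
tcp_pos: [0.5341, 0.0807, 0.1235]
tcp_rot: [[-0.977, 0.212, 0.0], [0.212, 0.977, -0.0], [-0.0, 0.0, -1.0]]
contact_force: [0.3, 0.1, 0.1]
opening: 0.348
grip_force: 29.7
```

send_rows --targets '[-2,0,0,0,1,-2,0,0,0,1,-2,0,0,0,1,-2,0,0,0,1,-2,0,0,0,1,-2,0,0,0,1,0,0,0,0,1,0,0,0,0,1]'

```text
time_s: 8.25
tcp_pos: [0.5457, 0.0782, 0.1235]
tcp_rot: [[-0.977, 0.212, 0.0], [0.212, 0.977, 0.0], [-0.0, 0.0, -1.0]]
contact_force: [0.6, -0.3, -1.1]
opening: 0.345
grip_force: 29.7
```

send_rows --targets '[0,0.7,0,0,1,0,0.7,0,0,1,0,0,0,0,1,0,0,0,0,1]'

```text
time_s: 8.58
tcp_pos: [0.5459, 0.0797, 0.1235]
tcp_rot: [[-0.977, 0.212, -0.0], [0.212, 0.977, 0.0], [0.0, 0.0, -1.0]]
contact_force: [0.1, 0.6, -0.6]
opening: 0.346
grip_force: 29.7
```

send_rows --targets '[0,-1.4,0,0,1,0,-1.4,0,0,1,0,0,0,0,1,0,0,0,0,1]'

```text
time_s: 8.92
tcp_pos: [0.5455, 0.0779, 0.1237]
tcp_rot: [[-0.977, 0.211, 0.001], [0.211, 0.977, 0.001], [-0.0, 0.001, -1.0]]
contact_force: [1.0, 4.7, -2.3]
opening: 0.343
grip_force: 29.7
```

Contact at +4.7 N on one side only shows the block is on the rod, whose axis lies about 1.5 mm further to +y. I'll centre it and go on.

send_rows --targets '[0,2.6,0.4,0,1,-2,0,0,0,1,-2,0,0,0,1,-2,0,0,0,1,-2,0,0,0,1,0,0,0,0,1,0,0,0,0,1]'

```text
time_s: 9.5
tcp_pos: [0.5538, 0.0775, 0.1231]
tcp_rot: [[-0.977, 0.213, -0.0], [0.213, 0.977, -0.0], [0.0, -0.0, -1.0]]
contact_force: [0.5, 0.0, -0.5]
opening: 0.348
grip_force: 29.7
```

send_rows --targets '[0,1,0,0,1,0,0.5,0,0,1,0,0,0,0,1,0,0,0,0,1]'

```text
time_s: 9.83
tcp_pos: [0.5539, 0.0785, 0.1231]
tcp_rot: [[-0.977, 0.213, -0.0], [0.213, 0.977, -0.001], [0.0, -0.001, -1.0]]
contact_force: [-0.2, -3.8, -1.3]
opening: 0.345
grip_force: 29.7
```

Both sides of the hole have now been felt, which puts the rod axis 1 mm to +y of the picture fit. Next I'll fit the whole rail curve for waypoints.

```bash
cat > path.py <<'E'
import numpy as np,pickle
from scipy.optimize import least_squares
from h import *
T=pickle.load(open("im0.pkl","rb"))["top"]
hsv=cv2.cvtColor(T["pixels"],cv2.COLOR_RGB2HSV).astype(float)
w=np.clip((110-hsv[:,:,1])/60,0,1)*(hsv[:,:,2]>90); w[:155]=0;w[200:]=0
D=[]
for r in range(168,195):
    x=np.arange(244,262);ww=w[r,x];D.append(at_z(T,ww@x/ww.sum(),r,.13)[:2])
for c in range(262,306):
    y=np.arange(155,172);ww=w[y,c];D.append(at_z(T,c,ww@y/ww.sum(),.13)[:2])
D=np.array(D)+[0,.001]
def curve(p,ds=.001):   # from tip, last segment ends at stop
    x,y,h,L1,R,b,L2,k1,k2=p
    S=np.array([0,L1,R*b,L2,.04,.035]);e=np.cumsum(S);s=np.arange(0,e[-1],ds)
    H=h-np.clip((s-e[1])/R,0,b)+k1*(s>e[3])+k2*(s>e[4])
    P=np.stack([x+np.r_[0,np.cumsum(np.cos(H))[:-1]]*ds,y+np.r_[0,np.cumsum(np.sin(H))[:-1]]*ds],1)
    return s,P,H
def res(p):
    s,P,H=curve(p)
    d=D[:,None]-P[None];i=(d**2).sum(2).argmin(1);dd=d[np.arange(len(D)),i]
    lat=-np.sin(H[i])*dd[:,0]+np.cos(H[i])*dd[:,1]
    return np.r_[lat/.0007,(P[-1]-[.6315,-.107])/.002,(P[0]-[.531,.082])/.0015,(p[3]-.07)/.004,(p[4]-.05)/.004,(p[5]-1.57)/.05,(p[6]-.07)/.005,p[7]/.2,p[8]/.2]
f=least_squares(res,[.531,.082,-.213,.07,.05,1.55,.07,0.05,0.1],x_scale=[.01,.01,.1,.01,.01,.1,.01,.1,.1],diff_step=1e-3)
s,P,H=curve(f.x)
if __name__=="__main__":
    print(f.x.round(4),f.cost,np.abs(res(f.x)[:len(D)]).max()*.7)
    for i in range(16,len(s),8): print(int(s[i]*1000),P[i].round(4),H[i].round(3),"tcp-x psi",(H[i]+np.pi).round(3))
    print(P[-1])
E
python3 path.py
```

```text
[ 0.522   0.084  -0.2144  0.0816  0.0491  1.5161  0.07    0.2158 -0.0842] 117.80832655452508 1.1932382167269973
16 [0.5377 0.0806] -0.214 tcp-x psi 2.927
24 [0.5455 0.0789] -0.214 tcp-x psi 2.927
32 [0.5533 0.0772] -0.214 tcp-x psi 2.927
40 [0.5611 0.0755] -0.214 tcp-x psi 2.927
48 [0.5689 0.0738] -0.214 tcp-x psi 2.927
56 [0.5767 0.0721] -0.214 tcp-x psi 2.927
64 [0.5846 0.0704] -0.214 tcp-x psi 2.927
72 [0.5924 0.0687] -0.214 tcp-x psi 2.927
80 [0.6002 0.067 ] -0.214 tcp-x psi 2.927
88 [0.6079 0.0649] -0.345 tcp-x psi 2.796
96 [0.6152 0.0617] -0.509 tcp-x psi 2.633
104 [0.6219 0.0573] -0.672 tcp-x psi 2.47
112 [0.6278 0.0519] -0.835 tcp-x psi 2.307
120 [0.6327 0.0456] -0.998 tcp-x psi 2.144
128 [0.6366 0.0386] -1.161 tcp-x psi 1.981
136 [0.6392 0.0311] -1.324 tcp-x psi 1.818
144 [0.6406 0.0232] -1.487 tcp-x psi 1.655
152 [0.6407 0.0152] -1.65 tcp-x psi 1.492
160 [0.6397 0.0073] -1.73 tcp-x psi 1.411
168 [ 6.384e-01 -6.000e-04] -1.73 tcp-x psi 1.411
176 [ 0.6371 -0.0085] -1.73 tcp-x psi 1.411
184 [ 0.6358 -0.0164] -1.73 tcp-x psi 1.411
192 [ 0.6346 -0.0243] -1.73 tcp-x psi 1.411
200 [ 0.6333 -0.0322] -1.73 tcp-x psi 1.411
208 [ 0.632  -0.0401] -1.73 tcp-x psi 1.411
216 [ 0.6308 -0.048 ] -1.73 tcp-x psi 1.411
224 [ 0.6295 -0.0559] -1.73 tcp-x psi 1.411
232 [ 0.6295 -0.0639] -1.515 tcp-x psi 1.627
240 [ 0.6299 -0.0718] -1.515 tcp-x psi 1.627
248 [ 0.6304 -0.0798] -1.515 tcp-x psi 1.627
256 [ 0.6308 -0.0878] -1.515 tcp-x psi 1.627
264 [ 0.6313 -0.0958] -1.515 tcp-x psi 1.627
272 [ 0.6312 -0.1038] -1.599 tcp-x psi 1.543
280 [ 0.631  -0.1118] -1.599 tcp-x psi 1.543
288 [ 0.6308 -0.1198] -1.599 tcp-x psi 1.543
296 [ 0.6306 -0.1278] -1.599 tcp-x psi 1.543
[ 0.63045474 -0.13178671]
```

send_rows --targets '[0,-1.5,0,0,1,-2,0,0,0,1,-2,0,0,0,1,-2,0,0,0,1,-2,0,0,0,1,-2,0,0,0,1,0,0,0,0,1,0,0,0,0,1]'

```text
time_s: 10.5
tcp_pos: [0.5636, 0.0756, 0.1231]
tcp_rot: [[-0.977, 0.212, -0.0], [0.212, 0.977, -0.0], [0.0, -0.0, -1.0]]
contact_force: [0.8, 0.9, -0.1]
opening: 0.34
grip_force: 29.7
```

The fit stalled because the sampling steps don't vary with the segment lengths. I'll sample each segment smoothly and refit.

```bash
python3 - <<'E'
s=open("path.py").read()
a=s.index("def curve");b=s.index("def res")
s=s[:a]+'''def curve(p,ds=.001):
    x,y,h,L1,R,b,L2,k1,k2=p
    e=np.cumsum([0,L1,R*b,L2,.04,.035]);s=np.linspace(0,e[-1],290)
    sg=lambda q:1/(1+np.exp(-(s-q)/.0008))
    H=h-np.clip((s-e[1])/R,0,b)+k1*sg(e[3])+k2*sg(e[4]);ds=s[1]
    c=lambda v:np.r_[0,np.cumsum((v[1:]+v[:-1])/2)]*ds
    return s,np.stack([x+c(np.cos(H)),y+c(np.sin(H))],1),H
'''+s[b:]
s=s.replace("(p[6]-.07)/.005","(p[6]-.02)/.01").replace(".07,0.05,0.1]",".03,-.1,.2]").replace("diff_step=1e-3","diff_step=1e-4")
open("path.py","w").write(s)
E
python3 path.py
```

```text
[ 0.5312  0.0821 -0.2186  0.0712  0.0513  1.532   0.0388  0.0753  0.2232] 12.647005652947321 0.7325786409614058
14 [0.5454 0.079 ] -0.219 tcp-x psi 2.923
21 [0.5526 0.0774] -0.219 tcp-x psi 2.923
29 [0.5597 0.0758] -0.219 tcp-x psi 2.923
36 [0.5668 0.0742] -0.219 tcp-x psi 2.923
43 [0.5739 0.0727] -0.219 tcp-x psi 2.923
51 [0.581  0.0711] -0.219 tcp-x psi 2.923
58 [0.5882 0.0695] -0.219 tcp-x psi 2.923
65 [0.5953 0.0679] -0.219 tcp-x psi 2.923
72 [0.6024 0.0663] -0.253 tcp-x psi 2.888
80 [0.6093 0.064 ] -0.396 tcp-x psi 2.746
87 [0.6158 0.0607] -0.538 tcp-x psi 2.604
94 [0.6218 0.0565] -0.68 tcp-x psi 2.462
102 [0.6271 0.0516] -0.822 tcp-x psi 2.319
109 [0.6317 0.0459] -0.965 tcp-x psi 2.177
116 [0.6354 0.0396] -1.107 tcp-x psi 2.035
124 [0.6382 0.0329] -1.249 tcp-x psi 1.893
131 [0.64   0.0258] -1.391 tcp-x psi 1.75
138 [0.6408 0.0186] -1.533 tcp-x psi 1.608
145 [0.6405 0.0113] -1.676 tcp-x psi 1.466
153 [0.6394 0.0041] -1.751 tcp-x psi 1.391
160 [ 0.6381 -0.0031] -1.751 tcp-x psi 1.391
167 [ 0.6368 -0.0103] -1.751 tcp-x psi 1.391
175 [ 0.6355 -0.0174] -1.751 tcp-x psi 1.391
182 [ 0.6342 -0.0246] -1.75 tcp-x psi 1.391
189 [ 0.633  -0.0318] -1.69 tcp-x psi 1.452
196 [ 0.6322 -0.0391] -1.675 tcp-x psi 1.466
204 [ 0.6314 -0.0463] -1.675 tcp-x psi 1.466
211 [ 0.6307 -0.0536] -1.675 tcp-x psi 1.466
218 [ 0.6299 -0.0608] -1.675 tcp-x psi 1.466
226 [ 0.6292 -0.0681] -1.664 tcp-x psi 1.477
233 [ 0.6295 -0.0753] -1.452 tcp-x psi 1.689
240 [ 0.6303 -0.0826] -1.452 tcp-x psi 1.69
248 [ 0.6312 -0.0898] -1.452 tcp-x psi 1.69
255 [ 0.6321 -0.0971] -1.452 tcp-x psi 1.69
262 [ 0.6329 -0.1043] -1.452 tcp-x psi 1.69
[ 0.63304941 -0.10522698]
```

send_rows --targets '[-2,0,0,0,1,-2,0,0,0,1,-2,0,0,0,1,-2,0,0,0,1,-2,0,0,0,1,-2,0,0,0,1,0,0,0,0,1,0,0,0,0,1]'

```text
time_s: 11.17
tcp_pos: [0.5753, 0.073, 0.1231]
tcp_rot: [[-0.977, 0.212, -0.0], [0.212, 0.977, -0.0], [0.0, -0.0, -1.0]]
contact_force: [-0.5, -0.0, -1.2]
opening: 0.345
grip_force: 29.7
```

The fit now matches to within 0.7 mm. I'll work out the step sizes along it.

```bash
cat > plan.py <<'E'
import numpy as np,sys
from path import s,P,H
from rig import telemetry
n=np.hypot
k=np.ones(21)/21
def at(q):
    g=np.linspace(q-.01,min(q+.01,s[-1]),21)
    return np.array([np.interp(g,s,P[:,0]).mean(),np.interp(g,s,P[:,1]).mean(),np.interp(g,s,H).mean()])
st=telemetry.state(); x,y=st["tcp_pos"][:2]
h=np.arctan2(st["tcp_rot"][1,0],st["tcp_rot"][0,0])-np.pi; h=(h+np.pi)%(2*np.pi)-np.pi
s0=s[((P-[x,y])**2).sum(1).argmin()]; print("s0",s0.round(4),"pose",x.round(4),y.round(4),h.round(3),"path",at(s0).round(4))
cur=at(s0); ds=.0025
for c in range(int(sys.argv[1])):
    o=[]
    for i in range(8):
        s0+=ds
        if s0>s[-1]-.0095: break
        t=at(s0); d=(t-cur)[:2]; a=cur[2]+np.pi
        o+=[f"{1e3*(d@[np.cos(a),np.sin(a)]):.1f},{1e3*(d@[np.sin(a),-np.cos(a)]):+.1f}*,{cur[2]-t[2]:.3f}"]; cur=t
    print(c,o,"end",cur.round(4),round(s0,4))
E
python3 plan.py 9
```

```text
s0 0.0447 pose 0.5753 0.073 -0.214 path [ 0.5748  0.0725 -0.2186]
0 ['-2.5,-0.0*,0.000', '-2.5,+0.0*,0.000', '-2.5,-0.0*,0.000', '-2.5,-0.0*,0.000', '-2.5,+0.0*,0.000', '-2.5,-0.0*,0.000', '-2.5,-0.0*,0.001', '-2.5,-0.0*,0.007'] end [ 0.5943  0.0681 -0.2261] 0.0647
1 ['-2.5,-0.0*,0.012', '-2.5,-0.0*,0.018', '-2.5,-0.0*,0.024', '-2.5,-0.0*,0.030', '-2.5,-0.0*,0.035', '-2.5,-0.1*,0.041', '-2.5,-0.1*,0.047', '-2.5,-0.1*,0.049'] end [ 0.6132  0.0618 -0.4822] 0.0847
2 ['-2.5,-0.1*,0.049', '-2.5,-0.1*,0.049', '-2.5,-0.1*,0.049', '-2.5,-0.1*,0.049', '-2.5,-0.1*,0.049', '-2.5,-0.1*,0.049', '-2.5,-0.1*,0.049', '-2.5,-0.1*,0.049'] end [ 0.6285  0.0494 -0.8721] 0.1047
3 ['-2.5,-0.1*,0.049', '-2.5,-0.1*,0.049', '-2.5,-0.1*,0.049', '-2.5,-0.1*,0.049', '-2.5,-0.1*,0.049', '-2.5,-0.1*,0.049', '-2.5,-0.1*,0.049', '-2.5,-0.1*,0.049'] end [ 0.6381  0.0321 -1.2621] 0.1247
4 ['-2.5,-0.1*,0.049', '-2.5,-0.1*,0.049', '-2.5,-0.1*,0.049', '-2.5,-0.1*,0.049', '-2.5,-0.1*,0.049', '-2.5,-0.1*,0.049', '-2.5,-0.1*,0.045', '-2.5,-0.0*,0.039'] end [ 0.6403  0.0125 -1.6382] 0.1447
5 ['-2.5,-0.0*,0.033', '-2.5,-0.0*,0.027', '-2.5,-0.0*,0.022', '-2.5,-0.0*,0.016', '-2.5,-0.0*,0.010', '-2.5,-0.0*,0.004', '-2.5,-0.0*,0.000', '-2.5,+0.0*,-0.000'] end [ 0.6373 -0.0072 -1.7505] 0.1647
6 ['-2.5,+0.0*,-0.000', '-2.5,+0.0*,-0.000', '-2.5,+0.0*,-0.000', '-2.5,+0.0*,-0.000', '-2.5,+0.0*,-0.001', '-2.5,+0.0*,-0.005', '-2.5,+0.0*,-0.009', '-2.5,+0.0*,-0.009'] end [ 0.6338 -0.0269 -1.7266] 0.1847
7 ['-2.5,+0.0*,-0.009', '-2.5,+0.0*,-0.009', '-2.5,+0.0*,-0.009', '-2.5,+0.0*,-0.009', '-2.5,+0.0*,-0.009', '-2.5,+0.0*,-0.006', '-2.5,+0.0*,-0.001', '-2.5,+0.0*,-0.000'] end [ 0.6314 -0.0468 -1.6752] 0.2047
8 ['-2.5,+0.0*,-0.000', '-2.5,+0.0*,-0.000', '-2.5,+0.0*,-0.000', '-2.5,+0.0*,-0.000', '-2.5,+0.0*,-0.002', '-2.5,+0.0*,-0.016', '-2.5,+0.0*,-0.025', '-2.5,+0.0*,-0.027'] end [ 0.6295 -0.0666 -1.6041] 0.2247
```

send_rows --targets '[-2.5,0,0,0.004,1,-2.5,0,0,0,1,-2.5,0,0,0,1,-2.5,0,0,0,1,-2.5,0,0,0,1,-2.5,0,0,0,1,-2.5,0,0,0,1,0,0,0,0,1]'

```text
time_s: 11.83
tcp_pos: [0.5927, 0.0691, 0.1231]
tcp_rot: [[-0.976, 0.216, 0.0], [0.216, 0.976, -0.0], [-0.0, -0.0, -1.0]]
contact_force: [-1.0, -0.4, -1.2]
opening: 0.346
grip_force: 29.7
```

send_rows --targets '[-2.5,0,0,0.007,1,-2.5,0,0,0.012,1,-2.5,0,0,0.018,1,-2.5,0,0,0.024,1,0,0,0,0,1]'

```text
time_s: 12.25
tcp_pos: [0.6024, 0.0668, 0.1231]
tcp_rot: [[-0.961, 0.278, 0.0], [0.278, 0.961, -0.0], [-0.0, -0.0, -1.0]]
contact_force: [0.9, 0.3, 0.3]
opening: 0.344
grip_force: 29.7
```

send_rows --targets '[-2.5,-0.4,0,0.03,1,-2.5,-0.1,0,0.035,1,-2.5,-0.1,0,0.041,1,-2.5,-0.1,0,0.047,1,0,0,0,0,1,0,0,0,0,1]'

```text
time_s: 12.75
tcp_pos: [0.6113, 0.063, 0.1231]
tcp_rot: [[-0.908, 0.418, -0.0], [0.418, 0.908, -0.0], [0.0, -0.0, -1.0]]
contact_force: [0.4, 0.5, -1.6]
opening: 0.344
grip_force: 29.7
```

send_rows --targets '[-2.5,-0.1,0,0.049,1,-2.5,-0.1,0,0.049,1,-2.5,-0.1,0,0.049,1,0,0,0,0,1,0,0,0,0,1]'

```text
time_s: 13.17
tcp_pos: [0.6177, 0.0594, 0.1231]
tcp_rot: [[-0.838, 0.545, -0.0], [0.545, 0.838, -0.0], [0.0, -0.0, -1.0]]
contact_force: [0.2, -0.1, -0.7]
opening: 0.347
grip_force: 29.7
```

```bash
python3 plan.py 0
```

```text
s0 0.0894 pose 0.6177 0.0594 -0.577 path [ 0.6172  0.0594 -0.5734]
```

No binding so far, and the pose matches the plan.

send_rows --targets '[-2.5,-0.1,0,0.049,1,-2.5,-0.1,0,0.049,1,-2.5,-0.1,0,0.049,1,-2.5,-0.1,0,0.049,1,0,0,0,0,1,0,0,0,0,1]'

```text
time_s: 13.67
tcp_pos: [0.6253, 0.0531, 0.1231]
tcp_rot: [[-0.717, 0.698, -0.0], [0.698, 0.717, 0.0], [0.0, -0.0, -1.0]]
contact_force: [-1.4, 0.6, -0.8]
opening: 0.342
grip_force: 29.7
```

send_rows --targets '[-2.5,-0.1,0,0.049,1,-2.5,-0.1,0,0.049,1,-2.5,-0.1,0,0.049,1,0,0,0,0,1,0,0,0,0,1]'

```text
time_s: 14.08
tcp_pos: [0.6302, 0.0474, 0.1231]
tcp_rot: [[-0.607, 0.795, -0.0], [0.795, 0.607, 0.0], [0.0, -0.0, -1.0]]
contact_force: [0.4, -0.4, 0.1]
opening: 0.348
grip_force: 29.7
```

```bash
python3 plan.py 0
```

```text
s0 0.1076 pose 0.6302 0.0474 -0.919 path [ 0.6303  0.0471 -0.9289]
```

send_rows --targets '[-2.5,-0.1,0,0.052,1,-2.5,-0.1,0,0.052,1,-2.5,-0.1,0,0.05,1,-2.5,-0.1,0,0.05,1,0,0,0,0,1,0,0,0,0,1]'

```text
time_s: 14.58
tcp_pos: [0.6352, 0.0389, 0.1231]
tcp_rot: [[-0.434, 0.901, -0.0], [0.901, 0.434, 0.0], [0.0, -0.0, -1.0]]
contact_force: [0.6, 0.3, -0.8]
opening: 0.344
grip_force: 29.7
```

send_rows --targets '[-2.5,-0.1,0,0.049,1,-2.5,-0.1,0,0.049,1,-2.5,-0.1,0,0.049,1,0,0,0,0,1,0,0,0,0,1]'

```text
time_s: 15.0
tcp_pos: [0.6379, 0.0319, 0.1231]
tcp_rot: [[-0.297, 0.955, -0.0], [0.955, 0.297, 0.0], [0.0, -0.0, -1.0]]
contact_force: [-0.2, 0.4, -0.3]
opening: 0.347
grip_force: 29.7
```

```bash
python3 plan.py 0
```

```text
s0 0.1249 pose 0.6379 0.0319 -1.269 path [ 0.6381  0.0319 -1.2667]
```

send_rows --targets '[-2.5,0,0,0.049,1,-2.5,-0.1,0,0.049,1,-2.5,-0.1,0,0.049,1,-2.5,-0.1,0,0.049,1,0,0,0,0,1,0,0,0,0,1]'

```text
time_s: 15.5
tcp_pos: [0.6398, 0.022, 0.1231]
tcp_rot: [[-0.105, 0.994, -0.0], [0.994, 0.105, 0.0], [0.0, -0.0, -1.0]]
contact_force: [0.0, -0.8, -1.3]
opening: 0.344
grip_force: 29.7
```

send_rows --targets '[-2.5,-0.1,0,0.049,1,-2.5,-0.1,0,0.049,1,-2.5,-0.1,0,0.045,1,0,0,0,0,1,0,0,0,0,1]'

```text
time_s: 15.92
tcp_pos: [0.6399, 0.0145, 0.1231]
tcp_rot: [[0.038, 0.999, -0.0], [0.999, -0.038, 0.0], [0.0, -0.0, -1.0]]
contact_force: [0.3, 0.7, -0.5]
opening: 0.346
grip_force: 29.7
```

```bash
python3 plan.py 0
```

```text
s0 0.1422 pose 0.6399 0.0145 -1.608 path [ 0.6404  0.0149 -1.6003]
```

send_rows --targets '[-2.5,0.2,0,0.036,1,-2.5,0,0,0.031,1,-2.5,0,0,0.026,1,-2.5,0,0,0.021,1,0,0,0,0,1,0,0,0,0,1]'

```text
time_s: 16.42
tcp_pos: [0.6391, 0.0039, 0.1231]
tcp_rot: [[0.154, 0.988, -0.001], [0.988, -0.154, -0.0], [-0.0, -0.0, -1.0]]
contact_force: [-2.2, -0.9, -0.1]
opening: 0.349
grip_force: 29.7
```

send_rows --targets '[-2.5,0,0,0.015,1,-2.5,0,0,0.01,1,-2.5,0,0,0.003,1,-2.5,0,0,0,1,0,0,0,0,1,0,0,0,0,1]'

```text
time_s: 16.92
tcp_pos: [0.6375, -0.0062, 0.1232]
tcp_rot: [[0.183, 0.983, -0.0], [0.983, -0.183, -0.001], [-0.001, -0.0, -1.0]]
contact_force: [-2.7, -1.9, -0.2]
opening: 0.344
grip_force: 29.7
```

```bash
python3 plan.py 0
```

```text
s0 0.1641 pose 0.6375 -0.0062 -1.754 path [ 0.6374 -0.0067 -1.7505]
```

Light contact shows the rod lies a little to −x. I'll yield that way and continue.

send_rows --targets '[0,-1,0,0,1,-2.5,0,0,0,1,-2.5,0,0,0,1,-2.5,0,0,0,1,0,0,0,0,1,0,0,0,0,1]'

```text
time_s: 17.42
tcp_pos: [0.6353, -0.013, 0.1232]
tcp_rot: [[0.182, 0.983, 0.0], [0.983, -0.182, 0.0], [0.0, 0.0, -1.0]]
contact_force: [0.1, 0.4, -0.9]
opening: 0.343
grip_force: 29.7
```

send_rows --targets '[-2.5,0,0,0,1,-2.5,0,0,0,1,-2.5,0,0,0,1,0,0,0,0,1,0,0,0,0,1]'

```text
time_s: 17.83
tcp_pos: [0.6339, -0.0203, 0.1232]
tcp_rot: [[0.182, 0.983, 0.0], [0.983, -0.182, 0.0], [0.0, 0.0, -1.0]]
contact_force: [-0.3, 0.2, -1.2]
opening: 0.346
grip_force: 29.7
```

```bash
python3 plan.py 0
```

```text
s0 0.1778 pose 0.6339 -0.0203 -1.754 path [ 0.635  -0.0201 -1.7489]
```

send_rows --targets '[-2.5,0,0,-0.008,1,-2.5,0,0,-0.009,1,-2.5,0,0,-0.009,1,0,0,0,0,1,0,0,0,0,1]'

```text
time_s: 18.25
tcp_pos: [0.6326, -0.0277, 0.1232]
tcp_rot: [[0.157, 0.988, 0.0], [0.988, -0.157, 0.0], [0.0, 0.0, -1.0]]
contact_force: [-0.3, -0.2, -0.4]
opening: 0.346
grip_force: 29.7
```

send_rows --targets '[-2.5,0,0,-0.01,1,-2.5,0,0,-0.01,1,-2.5,0,0,-0.01,1,0,0,0,0,1,0,0,0,0,1]'

```text
time_s: 18.67
tcp_pos: [0.6315, -0.0352, 0.1232]
tcp_rot: [[0.127, 0.992, 0.0], [0.992, -0.127, 0.0], [0.0, 0.0, -1.0]]
contact_force: [-1.0, -0.6, -0.9]
opening: 0.344
grip_force: 29.7
```

```bash
python3 plan.py 0
```

```text
s0 0.1933 pose 0.6315 -0.0352 -1.698 path [ 0.6326 -0.0354 -1.6957]
```

send_rows --targets '[-2.5,0,0,-0.01,1,-2.5,0,0,-0.01,1,-2.5,0,0,-0.004,1,0,0,0,0,1,0,0,0,0,1]'

```text
time_s: 19.08
tcp_pos: [0.6306, -0.0426, 0.1232]
tcp_rot: [[0.103, 0.995, 0.0], [0.995, -0.103, 0.0], [0.0, 0.0, -1.0]]
contact_force: [-0.3, -0.9, -0.4]
opening: 0.346
grip_force: 29.7
```

send_rows --targets '[-2.5,0,0,0,1,-2.5,0,0,0,1,-2.5,0,0,0,1,0,0,0,0,1,0,0,0,0,1]'

```text
time_s: 19.5
tcp_pos: [0.6298, -0.05, 0.1231]
tcp_rot: [[0.103, 0.995, 0.0], [0.995, -0.103, 0.0], [0.0, 0.0, -1.0]]
contact_force: [-1.0, 0.3, 0.2]
opening: 0.353
grip_force: 29.7
```

send_rows --targets '[-2.5,0,0,0,1,-2.5,0,0,0,1,0,0,0,0,1,0,0,0,0,1]'

```text
time_s: 19.83
tcp_pos: [0.6293, -0.055, 0.1231]
tcp_rot: [[0.103, 0.995, 0.0], [0.995, -0.103, -0.0], [0.0, 0.0, -1.0]]
contact_force: [-0.1, -0.6, -0.8]
opening: 0.346
grip_force: 29.7
```

```bash
python3 plan.py 0
```

```text
s0 0.2134 pose 0.6293 -0.055 -1.674 path [ 0.6305 -0.0554 -1.6752]
```

send_rows --targets '[-2.5,0,0,0,1,-2.5,0,0,-0.01,1,-2.5,0.1,0,-0.025,1,0,0,0,0,1,0,0,0,0,1]'

```text
time_s: 20.25
tcp_pos: [0.6287, -0.0625, 0.1232]
tcp_rot: [[0.069, 0.998, 0.0], [0.998, -0.069, 0.0], [0.0, 0.0, -1.0]]
contact_force: [-0.1, 1.1, -1.7]
opening: 0.346
grip_force: 29.7
```

send_rows --targets '[-2,0.1,0,-0.022,1,-2,0.1,0,-0.022,1,-2,0,0,-0.022,1,0,0,0,0,1,0,0,0,0,1]'

```text
time_s: 20.67
tcp_pos: [0.6286, -0.0684, 0.1232]
tcp_rot: [[0.002, 1.0, 0.0], [1.0, -0.002, 0.0], [0.0, 0.0, -1.0]]
contact_force: [0.3, 0.3, -0.6]
opening: 0.347
grip_force: 29.7
```

```bash
python3 plan.py 0
```

```text
s0 0.2261 pose 0.6286 -0.0684 -1.573 path [ 0.6295 -0.0681 -1.5892]
```

send_rows --targets '[-2,0,0,-0.02,1,-2,0,0,-0.02,1,-2,0,0,-0.02,1,0,0,0,0,1,0,0,0,0,1]'

```text
time_s: 21.08
tcp_pos: [0.6287, -0.0744, 0.1232]
tcp_rot: [[-0.058, 0.998, 0.0], [0.998, 0.058, 0.0], [0.0, 0.0, -1.0]]
contact_force: [0.8, -0.5, 0.4]
opening: 0.343
grip_force: 29.7
```

send_rows --targets '[-2,0,0,-0.02,1,-2,0,0,-0.018,1,-2,0,0,-0.015,1,0,0,0,0,1,0,0,0,0,1]'

```text
time_s: 21.5
tcp_pos: [0.6291, -0.0805, 0.1231]
tcp_rot: [[-0.11, 0.994, -0.0], [0.994, 0.11, -0.0], [-0.0, -0.0, -1.0]]
contact_force: [-0.4, 0.3, -0.5]
opening: 0.345
grip_force: 29.7
```

```bash
python3 plan.py 0
```

```text
s0 0.2389 pose 0.6291 -0.0805 -1.46 path [ 0.6301 -0.0808 -1.4586]
```

send_rows --targets '[-2,0,0,-0.005,1,-2,0,0,0,1,-2,0,0,0,1,-2,0,0,0,1,-2,0,0,0,1,0,0,0,0,1,0,0,0,0,1]'

```text
time_s: 22.08
tcp_pos: [0.6301, -0.0907, 0.123]
tcp_rot: [[-0.115, 0.993, -0.0], [0.993, 0.115, -0.0], [-0.0, -0.001, -1.0]]
contact_force: [-4.4, -0.9, 0.0]
opening: 0.344
grip_force: 29.7
```

send_rows --targets '[-1,0,0,0,1,-1,0,0,0,1,-1,0,0,0,1,0,0,0,0,1,0,0,0,0,1]'

```text
time_s: 22.5
tcp_pos: [0.6302, -0.0927, 0.1229]
tcp_rot: [[-0.116, 0.993, -0.001], [0.993, 0.116, 0.001], [0.001, -0.001, -1.0]]
contact_force: [-4.7, 1.6, 0.8]
opening: 0.346
grip_force: 29.7
```

The rod is pressing towards −x with 4.7 N, so the last segment is straighter than the fit. I'll yield and turn back slightly.

send_rows --targets '[0,-1,0,0.02,1,0,-0.4,0,0.02,1,0,0,0,0,1,0,0,0,0,1]'

```text
time_s: 22.83
tcp_pos: [0.6297, -0.0934, 0.1233]
tcp_rot: [[-0.076, 0.997, 0.001], [0.997, 0.076, -0.0], [-0.0, 0.001, -1.0]]
contact_force: [-0.6, -0.2, -0.6]
opening: 0.351
grip_force: 29.7
```

send_rows --targets '[-1,0,0,0,1,-1,0,0,0,1,0,0,0,0,1,0,0,0,0,1]'

```text
time_s: 23.17
tcp_pos: [0.6295, -0.0954, 0.1231]
tcp_rot: [[-0.076, 0.997, 0.0], [0.997, 0.076, 0.0], [0.0, 0.0, -1.0]]
contact_force: [0.0, -0.2, -0.3]
opening: 0.348
grip_force: 29.7
```

send_rows --targets '[-1,0,0,0,1,-1,0,0,0,1,0,0,0,0,1,0,0,0,0,1]'

```text
time_s: 23.5
tcp_pos: [0.6296, -0.0972, 0.1231]
tcp_rot: [[-0.076, 0.997, 0.0], [0.997, 0.076, 0.0], [0.0, 0.0, -1.0]]
contact_force: [-0.5, 0.2, -0.8]
opening: 0.346
grip_force: 29.7
```

send_rows --targets '[-1,0,0,0,1,0,0,0,0,1,0,0,0,0,1]'

```text
time_s: 23.75
tcp_pos: [0.6297, -0.0974, 0.1231]
tcp_rot: [[-0.077, 0.997, -0.0], [0.997, 0.077, 0.001], [0.001, -0.0, -1.0]]
contact_force: [-1.5, 4.4, 1.2]
opening: 0.344
grip_force: 29.6
```

The stop was felt: +4.4 N along y, with the block centre at y = −0.0974 as predicted. I'll relax the push, settle the block onto the rod and let go.

send_rows --targets '[0.6,0,0.6,0,1,0,0,0.5,0,1,0,0,0,0,1,0,0,0,0,1]'

```text
time_s: 24.08
tcp_pos: [0.6298, -0.0974, 0.1221]
tcp_rot: [[-0.076, 0.997, 0.0], [0.997, 0.076, 0.0], [0.0, 0.0, -1.0]]
contact_force: [0.4, 3.9, 1.5]
opening: 0.345
grip_force: 29.6
```

send_rows --targets '[0,0,0,0,0.6,0,0,0,0,0.55,0,0,0,0,0.5,0,0,0,0,0.45,0,0,0,0,0.4,0,0,0,0,0.35,0,0,0,0,0.3,0,0,0,0,0.3]'

```text
time_s: 24.75
tcp_pos: [0.6296, -0.0977, 0.122]
tcp_rot: [[-0.076, 0.997, 0.0], [0.997, 0.076, -0.0], [-0.0, 0.0, -1.0]]
contact_force: [0.9, 0.8, 0.6]
opening: 0.68
grip_force: 0.0
```

```bash
python3 - <<'E'
from rig import vision
import cv2,numpy as np
d={n:vision.get_image(n) for n in("side","top")}
up=lambda a,k:cv2.resize(a,None,fx=k,fy=k,interpolation=cv2.INTER_CUBIC)
cv2.imwrite("pics/c1.png",up(np.hstack([d["side"]["pixels"][160:240,260:340,::-1],d["top"]["pixels"][130:210,260:340,::-1]]),5))
E
```

```text
(no output)
```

View pics/c1.png

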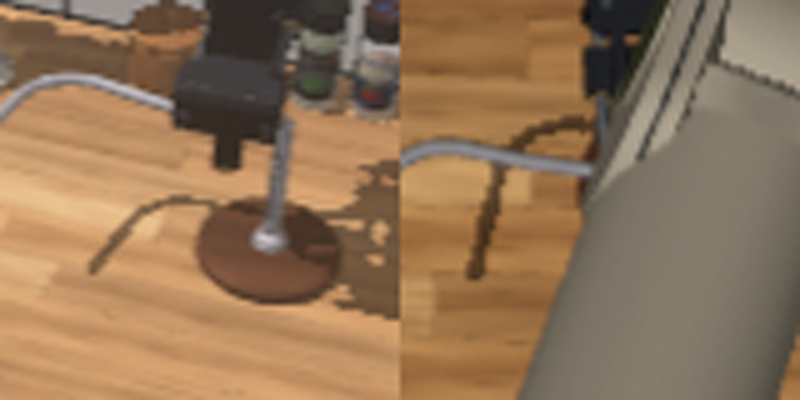

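The finger hides the block in both views. The grip is open and no force is reported, so I'll raise the gripper straight up and look.

send_rows --targets '[0,0,-3,0,0.3,0,0,-10,0,0.3,0,0,-20,0,0.3,0,0,-30,0,0.3,0,0,-35,0,0.3,0,0,-35,0,0.3,0,0,-30,0,0.3,0,0,0,0,0.3]'

```text
time_s: 25.52
tcp_pos: [0.6315, -0.0988, 0.2925]
tcp_rot: [[-0.075, 0.997, 0.009], [0.997, 0.075, -0.001], [-0.001, 0.009, -1.0]]
contact_force: [0.1, -0.2, 0.4]
opening: 0.703
grip_force: 0.0
```

```bash
python3 - <<'E'
from rig import vision
import cv2,numpy as np
d={n:vision.get_image(n) for n in("side","top")}
up=lambda a,k:cv2.resize(a,None,fx=k,fy=k,interpolation=cv2.INTER_CUBIC)
cv2.imwrite("pics/c2.png",up(d["side"]["pixels"][150:230,260:340,::-1],7))
E
```

```text
(no output)
```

View pics/c2.png

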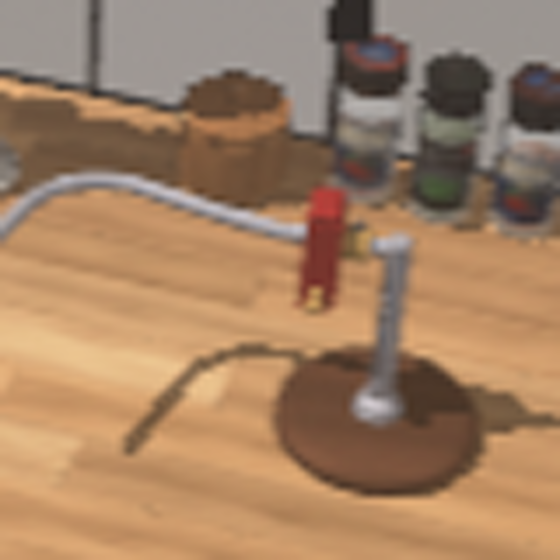

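The block hangs on the far leg at crop (323,245), right against the brass stop at (355,240), with the gripper clear. I'll let it settle and hand in.

send_rows --targets '[0,0,0,0,0.3,0,0,0,0,0.3,0,0,0,0,0.3,0,0,0,0,0.3,0,0,0,0,0.3,0,0,0,0,0.3,0,0,0,0,0.3,0,0,0,0,0.3]'

```text
time_s: 26.28
tcp_pos: [0.6296, -0.0977, 0.2849]
tcp_rot: [[-0.076, 0.997, -0.0], [0.997, 0.076, 0.0], [0.0, -0.0, -1.0]]
contact_force: [0.2, 0.3, 0.7]
opening: 0.702
grip_force: 0.0
```

```bash
python3 -c "
from rig import order
print(order.hand_in())"
```

```text
the job is handed in; nothing more can be done
None
```

The hanger block is threaded round the bend and hangs released against the brass stop; the force readings I took on the way stayed under 5 N, and the job was handed in at about 26 s with no verdict returned.

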